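Load the well plate into the shaker, wells up, and bring the sensor over it

TASK

The well plate stands on its long edge on the ridge between the two nests of the shaker. Tip it over so that it lies fully seated in one of the nests with its open wells facing up, then swing the stiff sensor arm round until its sensor head is over the middle of the plate. Do not disturb the bottle, the beaker or the tip box.

Things in the scene. Friction and masses are not known exactly. Their poses are not given: they have to be found in the camera images.
- shaker: fixed two-place plate shaker, white base, dark steel top, 221 x 156 mm (x by y), rim and ridge at z = 63 mm. Origin on the bench under the ridge's middle; own y runs along the ridge, 17 mm wide, between nests at its +x and -x sides. Each nest: a pocket 90 (x) by 132 mm (y), 8 mm deep, 12 mm rim. A tower 44 x 56 mm beyond the -y end carries the sensor arm.
- nest_a (a point): middle of the floor of the nest on the shaker's +x side (53.5 mm from the ridge's middle), axes as the shaker's
- nest_b (a point): middle of the floor of the nest on the shaker's -x side, axes as the shaker's
- plate: loose white 24-well plate, 128 x 86 x 20 mm, about 90 g. It starts standing on a 128 mm edge on the ridge, 86 mm tall. Origin in the middle of that lower edge; own z runs up the 86 mm, own y along the 128 mm, own x across the 20 mm: the face with the 24 open wells (dark circles) is the -x face, the hollow underside the +x face. Lying wells up, its own -x axis points up.
- plate_mid (a point): centre of the plate (10 mm under the face, 43 mm from the long edges)
- sensor_arm (a joint): angle of the stiff sensor arm about its upright pivot, 105 mm from the shaker's origin along its -y: 0 when the arm points along the shaker's +y (over the ridge), growing towards the shaker's +x side (clockwise from above); range -1.95 to 1.95. Stays where left (2 N at the knob moves it). Parked at 1.45 to 1.85. About 0.47 is over nest_a, -0.47 over nest_b.
- sensor_knob (a point): top of the upright steel knob at the outer end of the sensor arm, 118 mm from its pivot, 153 mm above the bench. The knob is 16 mm thick and stands 44 mm above the arm's bar; the round grey sensor head (32 mm) hangs straight below it, its underside 87 mm above the bench (12 mm above a seated plate).
- reagent_bottle: brown glass bottle, 72 mm in diameter, 160 mm tall, origin under its middle; leave alone
- beaker: glass beaker, 70 mm in diameter, 85 mm tall, origin under its middle; leave alone
- tip_box: grey box of pipette tips, 120 x 85 x 55 mm, origin under its middle; leave alone

How it is judged:
On the way, in this order (a step that is already met when the one before it is completed fails the run):
1. the plate lies fully seated in a nest with its wells up (angle between plate's own x axis and vertical above 3.0916 rad and ((horizontal distance between plate_mid and nest_a below 0.006 m and z of plate_mid in the frame of nest_a between 0.007 and 0.013 m) or (horizontal distance between plate_mid and nest_b below 0.006 m and z of plate_mid in the frame of nest_b between 0.007 and 0.013 m))), for 0.3 s.
2. the sensor head is over the middle of the seated plate (horizontal distance between sensor_knob and plate_mid below 0.03 m), for 0.2 s.
At the end, for the whole second after the job is handed in: the plate lies in nest_a or nest_b, wells up: its underside within 3 mm of the nest's floor, its centre within 6 mm (horizontally) of the nest's middle, level within 0.05 rad; the sensor knob's axis is within 30 mm (horizontally) of the plate's centre; plate and arm at rest (all of step 1 and horizontal distance between sensor_knob and plate_mid below 0.03 m and linear speed of plate below 0.02 m/s and velocity of joint sensor_arm between -0.05 and 0.05 rad/s); the robot touches nothing.
It fails at once if the bottle, the beaker or the tip box is moved more than 20 mm (distance of any of reagent_bottle, beaker, tip_box from where it was at the start of the episode above 0.02 m).
It also fails if it takes over 51 s, if anything falls off the work surface, if the arm or the gripper's body presses on something with over 40 N, if the wrist force passes 120 N, or if a joint passes its speed limit or range.

ROBOT

A 6-joint arm with a two-finger parallel gripper is mounted at the origin on the work surface. World frame = base frame: x ahead of the robot, y to its left, z up, the work surface at z = 0. Lengths are in m, angles in rad, forces in N, time in s.
With the tool pointing down it reaches from about 0.325 to 0.9 m from the base axis. Payload 3.5 kg.
Tool frame: the origin (TCP) lies where the fingers leave the gripper's body, on its centre line; the fingertips stand 73 mm ahead of it and the grasp point (between the pads) lies 54 mm ahead of it (manip.nose_length is the distance from the TCP to the fingertips, in m); z points along the fingers, y is the line along which they close (so a half turn about z gives the same grasp; the last joint's range is limited). The gripper opens to 85 mm and grips with 20 to 120 N. Pads are 22 mm wide; open, the fingers measure 114 mm over their backs; the gripper's body (76 mm by 85 mm) begins 54 mm behind the grasp point. The pads swing forward as they close: fully open they stand 13 mm farther back than shut.
Start: joints at [1.213, 0.276, -0.026, 1.268, 0, 1.467], TCP at [0.158, 0.605, 0.304] pointing down, gripper open.
Joint ranges: [-3.12, 3.12], [-0.85, 1.88], [-1.08, 1.24], [-1.95, 2.15], [-1.57, 1.53], [-3.14, 3.14]. Speed limits (rad/s): [2.57, 2.57, 3.14, 3.14, 3.14, 3.14].

INTERFACE

Orientations are given as a unit quaternion [w, x, y, z].
In Python, from cell import readout, read_camera, manip gives the robot as it stands.
- The arm moves only by the shell command python3 -m handwheel 'ROWS'. ROWS is JSON, a list that holds one entry, the list of rows, each a list of 5 numbers: the shift along the tool's x, y, z in mm, then the turn about the tool's z in degrees, then the finger opening in mm, from 0 to 85.4. In form: [[[dx, dy, dz, turn, gripper], ...]]. A call has 1 to 8 rows; each row shifts and turns the commanded pose from where the row before left it, along the tool's axes as they then stand; what a row does not reach is not made up. A row lasts 1/8 s, in which the tool goes at most 62.5 mm and 10.7 degrees, less where a joint would pass 70% of its speed; a pose out of reach is approached as far as the arm can. A call with a gripper value outside its range is refused whole. The fingers move at their own pace and stop on an object; the grip force is fixed at half the most. Time passes only in rows, so rows that do not move let the fingers close. It gives the time, the measured TCP pose, the force, the opening and the grip force at its end, in the units of the state.
- readout.get_state(): the state, without advancing time (a new reading comes with each control period).
- read_camera(name): name is "side" or "top"; returns a dict with "color" (480x640x3 uint8, red, green, blue), "fov_y" (degrees; the focal length in pixels is half the picture's height over the tangent of half this angle, whatever the lens; pixels are square), "cx", "cy" (the principal point, pixels), "R" (3x3) and "t" (3): a world point X has camera coordinates R X + t. Camera axes: x right, y down, z forward; pixel columns grow to the right and rows downward; lengths in m; the calibration is good to about 2 mm. A picture is of the moment at which its call begins. There is no depth.
- manip.finish_job(): hands the job in; it is judged then, once.
The state is a dict: "time": time; "qpos": joint angles; "joint_velocities": joint speeds; "joint_torque": joint torques, N m; "tcp_pos": TCP position; "tcp_rot": TCP orientation; "force": force on the tool from outside, world axes, zero at the start; "wrist_torque": the same for the moment, N m; "width": opening from 0.0 (shut) to 1.0 (fully open); "finger_force": force on a finger pad.
Only numpy, scipy, OpenCV 4.12 (cv2) and the standard library are available. Lean on these libraries where they do the work, as an engineer would, in place of code of your own. Each camera call takes 0.05 s, during which the arm holds its last target. There are 200 camera calls.

## Working session

There is one attempt and no reset: what is moved stays moved. The work goes in short steps, Python scripts to look and compute and a shell command to move; the robot and the scene stay as the last step left them, time stands still between calls to the robot, and variables do not carry over. Pictures are saved under pics/ and viewed, at most 10 in all, crops included, and the job is handed in when it is done.

```bash
mkdir -p pics; ls
python3 - <<'E'
from cell import readout, read_camera, manip
import cv2
s=readout.get_state();print(s)
for n in("top","side"):
    c=read_camera(n);cv2.imwrite(f"pics/{n}0.png",c["color"][:,:,::-1]);print(n,c["fov_y"],c["cx"],c["cy"],c["R"],c["t"])
E
```

```text
pics
{'time': 0.0, 'qpos': array([ 1.21261947e+00,  2.77166070e-01, -2.79080973e-02,  1.26799119e+00,
        3.84050727e-06,  1.46744209e+00]), 'joint_velocities': array([-0.00102615, -0.00098435,  0.00066002,  0.00074809, -0.00020356,
       -0.00133189]), 'joint_torque': array([-2.35067309e-04, -4.45507622e+01,  2.95202368e+01,  1.61603861e-02,
        1.29771179e-04,  1.24991294e-05]), 'tcp_pos': array([0.15730751, 0.6042354 , 0.30272616]), 'tcp_rot': array([-2.61359336e-04,  1.27066787e-01,  9.91893515e-01, -1.10400367e-03]), 'force': array([ 0.25590673, -0.61081371,  0.19903612]), 'wrist_torque': array([-0.05831455, -0.02857627, -0.01746593]), 'finger_force': 0.0, 'width': 0.9982487729363579}
top 47.65102081471273 317.8177075148147 239.99173017141177 [[-0.02874184 -0.9994537  -0.0163159 ]
 [-0.9934925   0.03036248 -0.10977605]
 [ 0.11021147  0.01305456 -0.99382242]] [0.01399403 0.55448029 1.28905293]
side 44.53504646406259 321.9536569152942 237.80786365874417 [[ 8.42088753e-01 -5.39338735e-01 -5.11475478e-04]
 [-4.16352309e-01 -6.49462264e-01 -6.36277866e-01]
 [ 3.42837116e-01  5.36015389e-01 -7.71459795e-01]] [-0.44978642  0.28766815  1.23252566]
```

View pics/top0.png

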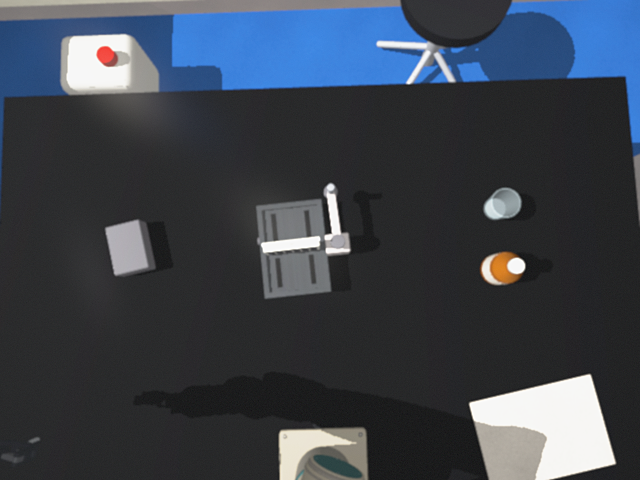

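View pics/side0.png

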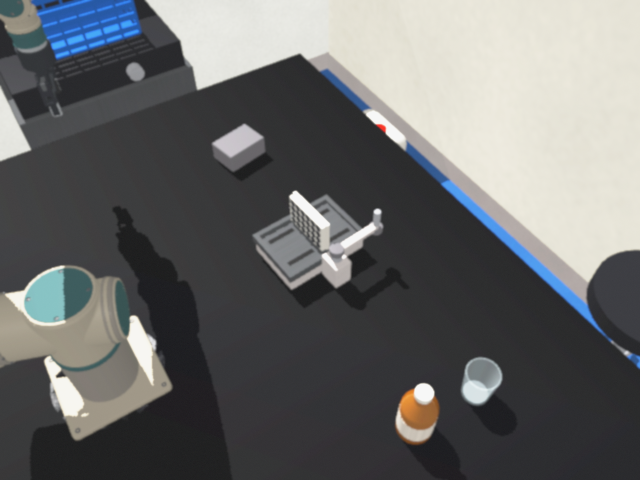

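The top view shows the shaker at about (297,248). Its tower is on the right (337,243), the standing plate spans (262,246)–(320,241), and the knob is at (331,188), pointing away from the robot. The side view shows the wells facing the robot, so the plate has to tip away from it, into nest_a. Next I'll measure.

```bash
cat > h.py <<'E'
import numpy as np, cv2
from cell import readout, read_camera, manip
def P(c): 
    f=240/np.tan(np.radians(c["fov_y"]/2)); return f,np.array(c["R"]),np.array(c["t"])
def cast(c,uv,z):
    f,R,t=P(c); d=R.T@np.array([(uv[0]-c["cx"])/f,(uv[1]-c["cy"])/f,1]); o=-R.T@t
    return o+d*(z-o[2])/d[2]
def proj(c,X):
    f,R,t=P(c); p=R@np.array(X)+t; return np.array([f*p[0]/p[2]+c["cx"],f*p[1]/p[2]+c["cy"]])
def crop(c,u0,v0,u1,v1,k,name):
    cv2.imwrite("pics/"+name,cv2.resize(c["color"][v0:v1,u0:u1,::-1],None,fx=k,fy=k,interpolation=cv2.INTER_CUBIC))
E
python3 - <<'E'
from h import *
c=read_camera("top"); im=c["color"].astype(int)
f,R,t=P(c); print("cam",-R.T@t)
g=im.mean(2); sub=np.zeros(g.shape,bool); sub[180:310,245:365]=1
print("vals rim",im[255,262],im[290,300],im[230,285],"plate",im[244,290],"knob",im[188,331],"bench",im[320,300])
m=((g>215)&sub).astype(np.uint8)
n,l,st,ce=cv2.connectedComponentsWithStats(m)
for i in range(1,n):
    if st[i,4]>10: print(st[i],ce[i])
# dark top of shaker
m2=((g>50)&sub).astype(np.uint8)
cs,_=cv2.findContours(m2,cv2.RETR_EXTERNAL,cv2.CHAIN_APPROX_NONE)
k=max(cs,key=cv2.contourArea);print(cv2.minAreaRect(k))
crop(c,245,175,365,305,4.6,"topc.png")
s=read_camera("side");crop(s,235,175,395,305,4.6,"sidec.png")
E
```

```text
cam [ 0.4092058  -0.01967703  1.34218669]
vals rim [118 122 125] [118 121 123] [121 123 125] plate [246 246 244] knob [238 240 243] bench [39 37 40]
[327 184   7   7  30] [330.06666667 187.06666667]
[325 192  16  48 368] [332.75815217 216.38586957]
[261 236  59  17 567] [290.48500882 244.04056437]
[326 248  23   5  92] [335.55434783 249.98913043]
((297.53045654296875, 238.27438354492188), (113.96533203125, 103.91606903076172), 83.6598129272461)
```

View pics/topc.png

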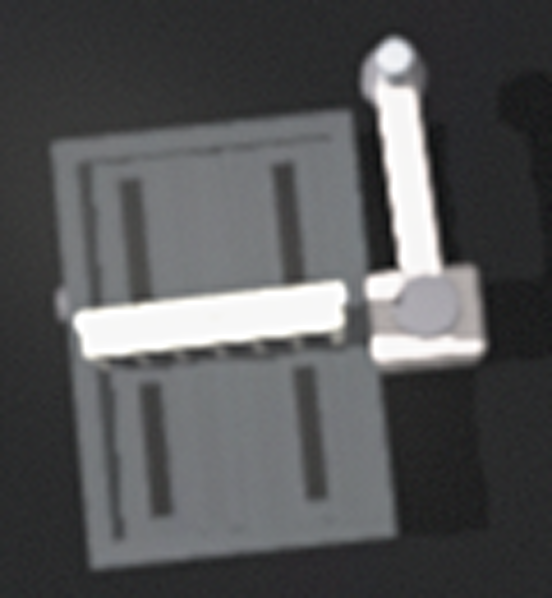

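View pics/sidec.png

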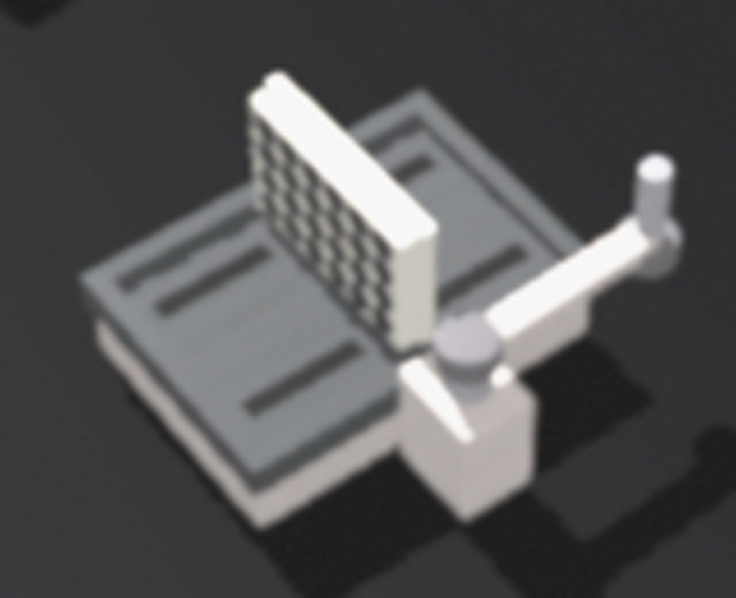

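The crops show the rim corners of the dark top at crop pixels (52,143), (352,110), (397,535) and (92,568). The plate's top edge runs from (75,335) to (345,308), and the knob top is at (394,55). The side crop shows the wells facing the robot and both nests empty.

Run:
```python
from h import *
c=read_camera("top"); s=read_camera("side")
q=lambda x,y:((x+.5)/4.6-.5+245,(y+.5)/4.6-.5+175)
C=np.array([cast(c,q(*p),.063) for p in [(52,143),(352,110),(397,535),(92,568)]])[:,:2]
print("rim",C.round(4).tolist()); o=C.mean(0)
print("sides",[np.linalg.norm(C[i]-C[i-1]).round(4) for i in range(4)])
ex=(C[0]+C[1]-C[2]-C[3]);ey=(C[0]+C[3]-C[1]-C[2])
a=np.arctan2(ex[1],ex[0]);b=np.arctan2(-ey[0],ey[1]);print("origin",o,"yaw",a,b)
th=a
g=c["color"].mean(2);m=np.zeros(g.shape,np.uint8);m[230:260,255:322]=g[230:260,255:322]>200
k=max(cv2.findContours(m,cv2.RETR_EXTERNAL,cv2.CHAIN_APPROX_NONE)[0],key=cv2.contourArea)
r=cv2.minAreaRect(k);print(r)
B=np.array([cast(c,p,.149) for p in cv2.boxPoints(r)])[:,:2];pc=B.mean(0);print("plate top box",B.round(4).tolist(),pc)
e=[B[1]-B[0],B[2]-B[1]];print([np.linalg.norm(x) for x in e],[np.arctan2(-x[0],x[1]) for x in e])
Rm=np.array([[np.cos(th),np.sin(th)],[-np.sin(th),np.cos(th)]])
print("plate in shaker",Rm@(pc-o)); 
K=cast(c,q(394,55),.153)[:2];print("knob top",K,Rm@(K-o))
kk=Rm@(K-o)+[0,.105];print("r,ang",np.linalg.norm(kk),np.arctan2(kk[0],kk[1]))
qs=lambda x,y:((x+.5)/4.6-.5+235,(y+.5)/4.6-.5+175)
print("side: knob",cast(s,qs(655,168),.153),"rim R,near,left,far", [cast(s,qs(*p),.063)[:2].round(4) for p in [(260,490),(82,278),(422,90)]])
print("plate top corners side (wells edge)",[cast(s,qs(*p),.149)[:2].round(4) for p in [(252,97),(397,243),(436,228)]])
```

```text
rim [[0.638, 0.1426], [0.6504, -0.0136], [0.4301, -0.0301], [0.4179, 0.1258]]
sides [np.float64(0.2207), np.float64(0.1568), np.float64(0.2209), np.float64(0.1563)]
origin [0.53411402 0.05616007] yaw 0.07549038320654215 0.07882953402166995
((290.345947265625, 243.99853515625), (10.239753723144531, 58.53471755981445), 83.41805267333984)
plate top box [[0.5403, 0.1225], [0.5513, -0.0065], [0.5286, -0.0085], [0.5177, 0.1203]] [0.53448952 0.05693289]
[np.float64(0.1294682637122986), np.float64(0.022752445403612494)] [np.float64(-3.056595844472934), np.float64(1.6559151763699183)]
plate in shaker [0.00043271 0.0007423 ]
knob top [ 0.65978155 -0.03517027] [ 0.11842161 -0.1005479 ]
r,ang 0.11850526917957652 1.533218723147293
side: knob [ 0.65821707 -0.03637338  0.153     ] rim R,near,left,far [array([ 0.4263, -0.0409]), array([0.4172, 0.1238]), array([0.6381, 0.1417])]
plate top corners side (wells edge) [array([0.5183, 0.1148]), array([ 0.5276, -0.006 ]), array([ 0.5486, -0.0081])]
```

Both views agree. The shaker's origin is at (0.534, 0.056) with yaw 0.077. The rim sides come out at 221 and 157 mm, the plate is centred within 1 mm, and the knob radius is 118.5 mm at angle 1.53. I'll push the wells face near its top with closed fingers, along shaker +x.

```bash
python3 -m handwheel '[[[0,0,0,-9.5,0],[0,0,0,-9.5,0],[-20,-41,0,0,0],[-20,-41,0,0,0],[-20,-41,0,0,0],[-20,-41,0,0,0],[-20,-41,0,0,0],[-20,-41,0,0,0]]]'
python3 -m handwheel '[[[-20,-41,0,0,0],[-20,-41,0,0,0],[-20,-41,0,0,0],[-20,-41,0,0,0],[-20,-41,0,0,0],[-20,-41,0,0,0],[-20,-41,0,0,0],[0,0,0,0,0]]]'
cat >> h.py <<'E'
O=np.array([.534,.056]);YAW=.077
def sh(p): 
    d=np.array(p[:2])-O;c,s=np.cos(YAW),np.sin(YAW);return np.array([c*d[0]+s*d[1],c*d[1]-s*d[0]])*1000
def st():
    s=readout.get_state();w,x,y,z=s["tcp_rot"]
    xa=np.degrees(np.arctan2(2*(x*y+w*z),1-2*(y*y+z*z)))
    print("t",s["time"],"shaker mm",sh(s["tcp_pos"]).round(1),"tip z",round((s["tcp_pos"][2]-manip.nose_length)*1000,1),"tool x deg",round(xa,1),"(want %.1f)"%(np.degrees(YAW)-180),"F",s["force"].round(1),"w",round(s["width"],3))
E
python3 -c "from h import *;st()"
```

```text
time: 1.3
tcp_pos: [0.2966, 0.3675, 0.3041]
tcp_rot: [0.0, -0.039, 0.999, 0.0]
force: [1.3, 0.7, 0.4]
width: 0.002
finger_force: 0.0
time: 2.3
tcp_pos: [0.4591, 0.0912, 0.3041]
tcp_rot: [0.0, -0.036, 0.999, -0.0]
force: [-0.3, -0.8, 0.2]
width: 0.003
finger_force: 0.0
t 2.3 shaker mm [-72.   40.9] tip z 231.5 tool x deg -175.9 (want -175.6) F [-0.3 -0.8  0.2] w 0.003
```

```bash
python3 -m handwheel '[[[-10,-40,0,0,0],[-7,0,35,0,0],[-5,0,40,0,0],[0,0,31,0,0],[0,0,0,0,0]]]' >/dev/null; python3 -c "from h import *;st()"
python3 -m handwheel '[[[-8,0,0,0,0],[-8,0,0,0,0],[-4,0,0,0,0],[-4,0,0,0,0],[-4,0,0,0,0],[0,0,0,0,0]]]'; python3 -c "from h import *;st()"
```

```text
t 2.925 shaker mm [-53.9   4.1] tip z 122.9 tool x deg -175.5 (want -175.6) F [-0.3  0.1 -0.5] w 0.001
time: 3.68
tcp_pos: [0.5108, 0.0573, 0.1979]
tcp_rot: [0.0, -0.038, 0.999, 0.0]
force: [-0.4, 0.6, 0.7]
width: -0.001
finger_force: 0.0
t 3.675 shaker mm [-23.   3.] tip z 125.3 tool x deg -175.6 (want -175.6) F [-0.4  0.6  0.7] w -0.001
```

```bash
python3 -m handwheel '[[[-2,-2,0,0,0],[-3,0,0,0,0],[-3,0,0,0,0],[-3,0,0,0,0],[-3,0,0,0,0],[-3,0,0,0,0],[-3,0,0,0,0],[-3,0,0,0,0]]]'
python3 - <<'E'
from h import *
st()
s=read_camera("side");crop(s,235,175,395,305,4.6,"side1.png")
E
```

```text
time: 4.68
tcp_pos: [0.5339, 0.0571, 0.1979]
tcp_rot: [-0.0, -0.038, 0.999, 0.0]
force: [-0.2, -0.4, 0.2]
width: 0.001
finger_force: 0.0
t 4.675 shaker mm [-0.   1.1] tip z 125.3 tool x deg -175.6 (want -175.6) F [-0.2 -0.4  0.2] w 0.001
```

View pics/side1.png

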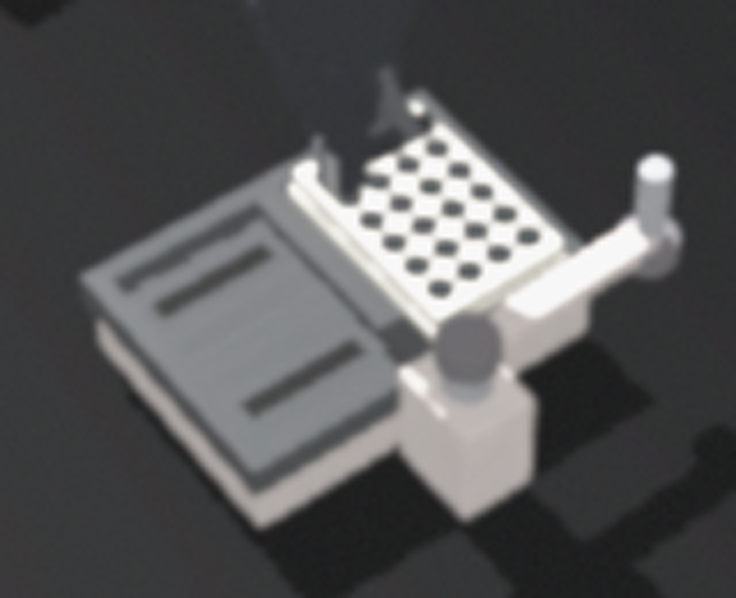

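The plate has tipped into nest_a with its wells up; its face spans crop pixels (300,190), (420,100), (560,245) and (435,330). I'll back off and check the seating.

```bash
python3 -m handwheel '[[[0,0,-50,0,0],[50,0,-20,0,0],[60,0,0,0,0],[60,0,0,0,0],[0,0,0,0,0]]]'
python3 - <<'E'
from h import *
st()
c=read_camera("top");crop(c,245,175,365,305,4.6,"top2.png")
s=read_camera("side");crop(s,265,175,375,265,7,"side2.png")
for n,k,w in(("top",c,(190,250,250,322)),("side",s,(180,255,290,365))):
    g=k["color"].min(2);m=np.zeros(g.shape,np.uint8);a,b,d,e=w;m[a:b,d:e]=g[a:b,d:e]>185
    m=cv2.morphologyEx(m,cv2.MORPH_OPEN,np.ones((3,3)))
    q=cv2.convexHull(max(cv2.findContours(m,0,1)[0],key=cv2.contourArea))
    r=cv2.minAreaRect(q);B=cv2.approxPolyDP(q,4,True)[:,0]
    for p in B: print(n,p,sh(cast(k,p,.075)).round(1))
    if n=="top":
        B=np.array([sh(cast(k,p,.075)) for p in cv2.boxPoints(r)]);print("box",B.round(1).tolist(),"mid",B.mean(0))
E
```

```text
time: 5.35
tcp_pos: [0.3589, 0.0442, 0.2665]
tcp_rot: [-0.002, -0.038, 0.999, 0.0]
force: [0.8, -0.6, 1.3]
width: 0.001
finger_force: 0.0
t 5.35 shaker mm [-175.5    1.7] tip z 193.9 tool x deg -175.6 (want -175.6) F [ 0.8 -0.6  1.3] w 0.001
top [315 204] [ 97.  -62.5]
top [318 240] [ 11.1 -60.5]
top [265 244] [15.  64.2]
top [262 210] [96.3 63.6]
box [[97.3, 66.4], [98.0, -62.5], [10.2, -63.0], [9.4, 64.9]] mid [53.72351     1.45119402]
side [324 197] [92.8 64.1]
side [364 229] [105.4 -76.2]
side [363 237] [ 87.8 -93.7]
side [337 252] [ 11.7 -92.2]
side [298 217] [ 2.7 49. ]
side [300 210] [19.8 64.6]
```

View pics/top2.png

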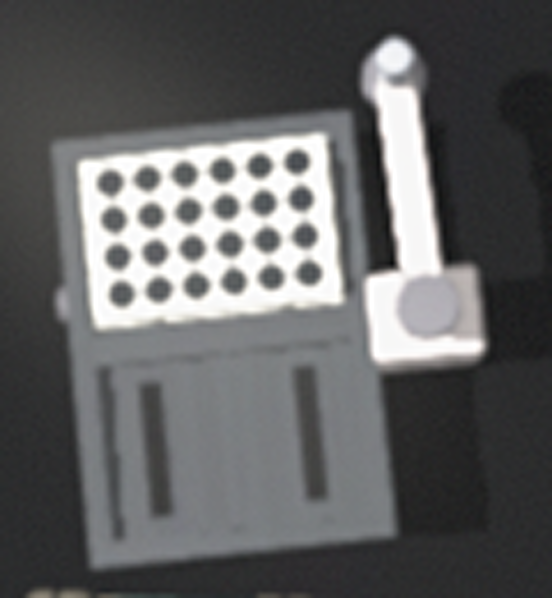

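View pics/side2.png

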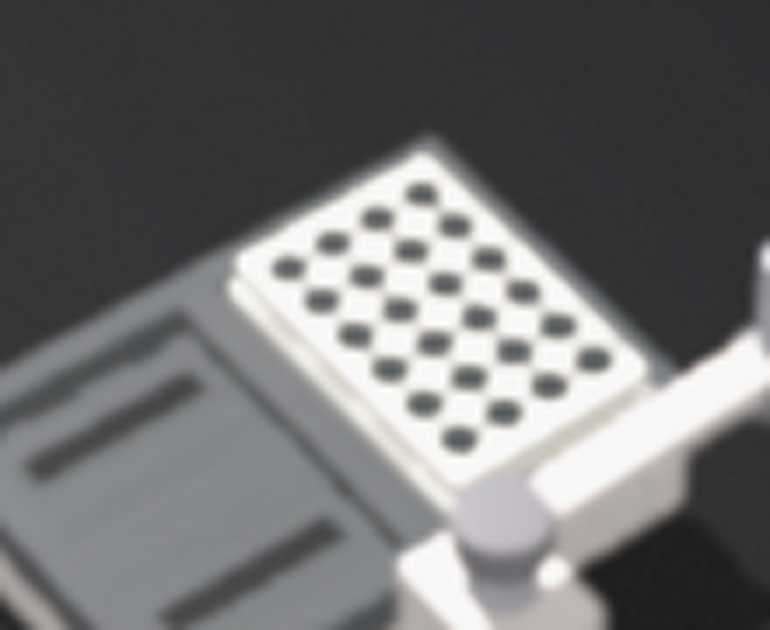

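The top view shows the plate in nest_a with its wells at crop (110–310, 160–293), mid about (53.7, 1.5) in shaker mm. The side view shows it looking level. To confirm seating, I'll triangulate the 24 wells for height and tilt.

```bash
cat > tri.py <<'E'
from h import *
def wells(k,quad):
    n=6; im=cv2.resize(k["color"],None,fx=n,fy=n,interpolation=cv2.INTER_CUBIC).min(2)
    m=np.zeros(im.shape,np.uint8); cv2.fillConvexPoly(m,((np.array(quad)+.5)*n).astype(np.int32),1)
    d=((im<150)&(m>0)).astype(np.uint8)
    N,l,s,ce=cv2.connectedComponentsWithStats(d)
    return np.array([(ce[i]+.5)/n-.5 for i in range(1,N) if s[i,4]>3*n*n*.8])
def meas():
    c=read_camera("top");s=read_camera("side")
    g=[np.array([(x+dx,y+dy) for dx,dy in((8,60),(99,60),(99,-58),(8,-58))]) for x,y in[(0,0)]][0]
    cs,sn=np.cos(YAW),np.sin(YAW)
    W=lambda x,y,z=.075: np.array([O[0]+(cs*x-sn*y)/1000,O[1]+(sn*x+cs*y)/1000,z])
    Q=[(14,58),(94,58),(94,-57),(14,-57)]
    wt=wells(c,[proj(c,W(*q)) for q in Q]);ws=wells(s,[proj(s,W(*q)) for q in Q])
    print(len(wt),len(ws))
    M=[]
    for k in(c,s):
        f,R,t=P(k);M.append(np.array([[f,0,k["cx"]],[0,f,k["cy"]],[0,0,1]])@np.c_[R,t])
    out=[]
    for p in wt:
        pr=proj(s,cast(c,p,.075));j=np.argmin(np.linalg.norm(ws-pr,axis=1))
        if np.linalg.norm(ws[j]-pr)<4:
            X=cv2.triangulatePoints(M[0],M[1],p.reshape(2,1),ws[j].reshape(2,1)).ravel();X=X[:3]/X[3]
            out.append([*sh(X),X[2]*1000])
    A=np.array(out);co=np.linalg.lstsq(np.c_[A[:,:2]-A[:,:2].mean(0),np.ones(len(A))],A[:,2],rcond=None)[0]
    print(len(A),"mid",A.mean(0).round(2),"tilt x,y",co[:2].round(3),"z",co[2].round(1))
if __name__=="__main__": meas()
E
python3 tri.py
```

```text
24 24
24 mid [55.59  1.2  73.62] tilt x,y [0.001 0.002] z 73.6
```

The plate is level (tilt 0.002 or less), its face is at about 74 mm, and its mid is within 2 mm of nest_a's middle, so it is seated. Now the knob: measured at (117.5, -101) in shaker mm.

```bash
python3 -m handwheel '[[[-42,-15,0,0,45],[-42,-15,0,0,45],[-42,-15,0,0,45],[-42,-15,0,0,45],[-42,-15,0,0,45],[-42,-15,0,0,45],[-41,-13,0,0,45],[0,0,0,0,45]]]'
python3 - <<'E'
from h import *
st()
E
```

```text
time: 6.55
tcp_pos: [0.6684, -0.0372, 0.2663]
tcp_rot: [0.001, -0.038, 0.999, -0.0]
force: [-1.1, -0.0, 0.5]
width: 0.53
finger_force: 0.0
t 6.55 shaker mm [ 126.8 -103.3] tip z 193.7 tool x deg -175.6 (want -175.6) F [-1.1 -0.   0.5] w 0.53
```

```bash
python3 -m handwheel '[[[9,2,0,0,45],[0,0,0,0,45]]]' >/dev/null; python3 -c "from h import *;st()"
python3 -m handwheel '[[[0,0,25,0,45],[0,0,25,0,45],[0,0,17,0,45],[0,0,0,0,45],[0,0,0,0,10],[0,0,0,0,10],[0,0,0,0,10],[0,0,0,0,10]]]'
python3 - <<'E'
from h import *
st()
c=read_camera("side");crop(c,265,165,405,270,5,"side3.png")
E
```

```text
t 6.8 shaker mm [112.3 -99.3] tip z 195.0 tool x deg -175.6 (want -175.6) F [-0.4  0.2 -0.3] w 0.53
time: 7.8
tcp_pos: [0.6559, -0.0351, 0.2025]
tcp_rot: [0.001, -0.038, 0.999, -0.0]
force: [0.0, -0.5, 6.3]
width: 0.161
finger_force: 58.6
t 7.8 shaker mm [ 114.5 -100.2] tip z 129.9 tool x deg -175.6 (want -175.6) F [ 0.  -0.5  6.3] w 0.161
```

View pics/side3.png

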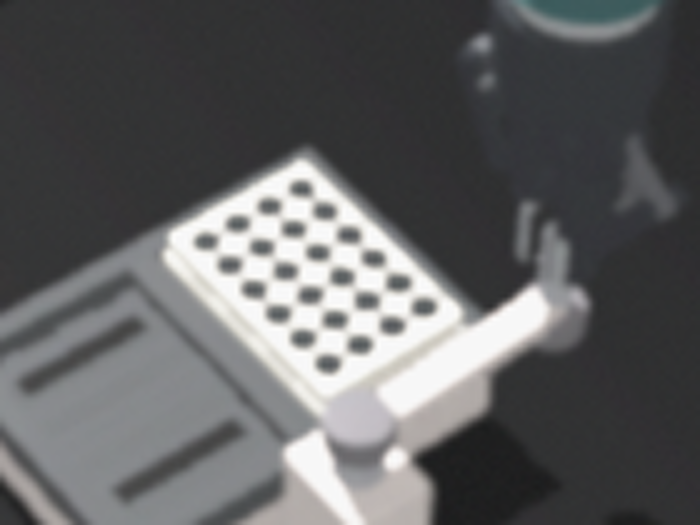

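The picture shows the fingers holding the knob at crop (550,265). The opening is about 14 mm with 58 N of grip, and the plate is unchanged. I'll swing the knob along its 118 mm arc to 0.47.

```bash
python3 -m handwheel '[[[1,8,0,0,10],[1,7.5,0,0,10],[2,7.5,0,0,10],[2,7.5,0,0,10],[2.5,7.5,0,0,10],[3,7,0,0,10],[3.5,7,0,0,10],[4,7,0,0,10]]]'; python3 -c "from h import *;st()"
```

```text
time: 8.85
tcp_pos: [0.6358, 0.0234, 0.2026]
tcp_rot: [0.005, -0.039, 0.999, 0.0]
force: [9.5, 2.6, -1.5]
width: 0.161
finger_force: 58.8
t 8.85 shaker mm [ 99.  -40.3] tip z 130.0 tool x deg -175.5 (want -175.6) F [ 9.5  2.6 -1.5] w 0.161
```

```bash
python3 -m handwheel '[[[4.5,6.5,0,0,10],[5,6,0,0,10],[5.5,5.5,0,0,10],[5.5,5.5,0,0,10],[6,5,0,0,10],[6,5,0,0,10],[6.5,4,0,0,10],[6.5,4,0,0,10]]]'; python3 -c "from h import *;st()"
```

```text
time: 9.85
tcp_pos: [0.5848, 0.0608, 0.2027]
tcp_rot: [0.003, -0.039, 0.999, -0.0]
force: [4.8, -2.4, 5.5]
width: 0.161
finger_force: 59.5
t 9.85 shaker mm [51.   0.9] tip z 130.1 tool x deg -175.5 (want -175.6) F [ 4.8 -2.4  5.5] w 0.161
```

Now open the fingers, lift, retract and verify.

```bash
python3 -m handwheel '[[[0,0,0,0,10],[0,0,0,0,45],[0,0,0,0,45],[0,0,0,0,45],[0,0,-25,0,45],[0,0,-35,0,45],[0,0,-30,0,45],[50,0,0,0,45]]]' >/dev/null
python3 -m handwheel '[[[50,0,0,0,45],[50,0,0,0,45],[50,0,0,0,45],[0,0,0,0,45],[0,0,0,0,45],[0,0,0,0,45]]]'
python3 - <<'E'
from h import *
st()
c=read_camera("top");crop(c,245,175,365,305,4.6,"top4.png")
E
```

```text
time: 11.6
tcp_pos: [0.3849, 0.045, 0.2912]
tcp_rot: [0.0, -0.038, 0.999, 0.0]
force: [-0.4, -0.6, -0.5]
width: 0.528
finger_force: 0.0
t 11.6 shaker mm [-149.5    0.5] tip z 218.6 tool x deg -175.6 (want -175.6) F [-0.4 -0.6 -0.5] w 0.528
```

View pics/top4.png

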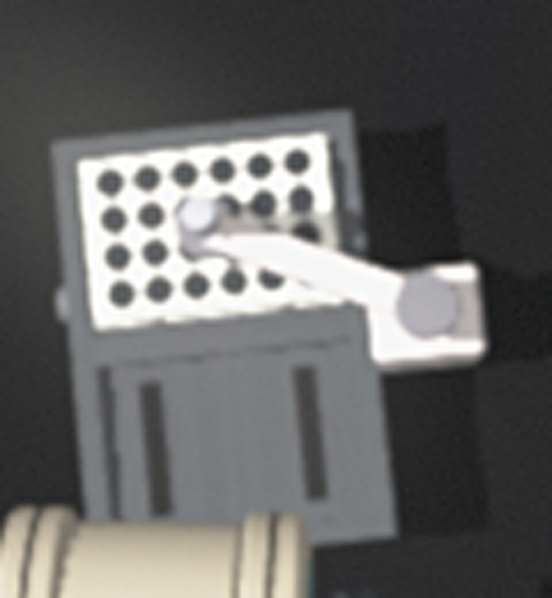

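The knob is at crop (202,213), over the middle of the unchanged plate, whose centre is at about (210,230) including the parallax. The robot is clear, so I'm handing in.

Run:
```python
from h import *
c=read_camera("top");print("knob",sh(cast(c,((202.5)/4.6-.5+245,(213.5)/4.6-.5+175),.153)))
print(manip.finish_job())
```

```text
knob [51.6240615  -0.46338434]
the job is handed in; nothing more can be done
None
```

The job is handed in: the plate lies level and wells up in nest_a, the sensor head is about 4 mm from the plate's centre (camera estimate), and the robot was clear of everything at about 12 s; the hand-in gave no verdict.

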